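Lay the next staggered course of a small shielding wall

ROBOT

A 7-joint arm with a two-finger parallel gripper is mounted at the origin on the work surface. World frame = base frame: x ahead of the robot, y to its left, z up, the work surface at z = 0. Lengths are in m, angles in rad, forces in N, time in s.
With the tool pointing down it reaches from about 0.425 to 0.95 m from the base axis. Payload 4.7 kg.
Tool frame: the origin (TCP) lies midway between the tips of the shut fingers; the grasp point (between the pads) lies 19 mm behind it; z points along the fingers, y is the line along which they close (so a half turn about z gives the same grasp; the last joint's range is limited). The gripper opens to 85 mm and grips with 20 to 120 N. Pads are 22 mm wide; open, the fingers measure 114 mm over their backs; the gripper's body (76 mm by 85 mm) begins 54 mm behind the grasp point. The pads swing forward as they close: fully open they stand 13 mm farther back than shut.
Start: joints at [1.318, 0.469, -0.049, 1.532, 0.024, 1.141, -0.082], TCP at [0.15, -0.658, 0.231] pointing down, gripper open.
Joint ranges: [-2.59, 2.59], [-0.33, 1.99], [-1.39, 1.29], [0.1, 2.45], [-1.04, 4.18], [0.21, 1.99], [-2.66, 2.66]. Speed limits (rad/s): [2.57, 2.57, 3.14, 3.14, 3.14, 3.14, 3.14].

INTERFACE

Orientations are given as a 3x3 rotation matrix whose columns are the frame's x, y, z axes.
In Python, from rig import arm, telemetry, viewer, finish_job, spotter gives the robot as it stands. Calls block until the motion is done:
- arm.movep(position, orientation): joint-space move of the TCP to a pose.
- arm.move_l(position, attitude=None, feed=0.15, until_force=None): straight line of the TCP; attitude=None keeps the orientation; feed is the mean speed in m/s. With until_force (N) it stops when the force on the tool has changed by that much, and returns True; else False.
- arm.move_joints(angles): joint-space move.
- arm.command_gripper(opening, newtons=None): finger opening in m; newtons is the grip in N (None keeps the last); returns when the fingers have stopped.
- arm.sleep(seconds).
- arm.inverse_kinematics(position, orientation): joint angles nearest the present ones, or None.
- telemetry.sense(): the state.
- viewer.camera(name): name is "scene" or "top" or "wrist"; returns (picture, depth): 480x640x3 uint8, red, green, blue; 480x640 float32, m along the optical axis (not along the pixel's ray), 0 where there is no reading.
- viewer.camera_params(name): a dict with "K" (3x3 intrinsics, pixels), "position" and "rotation" of the camera in the world; the wrist camera has in their place "tool_from_camera" (4x4, takes a point from camera to tool coordinates, whose origin is the TCP and whose axes are the flange's). Camera axes: x right, y down, z forward; pixel columns grow to the right and rows downward; lengths in m; the calibration is good to about 2 mm. A picture is of the moment at which its call begins: read the wrist's pose just before it. camera_params takes no time and is no camera call.
A pose or a line that the arm cannot do raises arm.Unreachable and nothing moves.
- finish_job(): hands the job in; it is judged then, once.
Trained networks look in the newest picture that a camera, given by its name, has taken for a name from the list of things; names that differ only in an ending like _2 or _b are one class to them, and where a whole thing is asked for, a point or a joint stands for the part that bears it (a point fixed in the world has none). Each returns a list of dicts, best first, with "score" (0 to 1); they miss things now and then, are a little off and sometimes report something else, mostly with a low value. They report only what shows in the picture. A call takes as long as a camera call.
- spotter.spot_in(camera, name): "position" ([x, y, z] in m, in world coordinates, good to about 4 mm: the middle of the surface that is visible of it).
- spotter.regions_of(camera, name): "region" (480x640 bool, what is visible of it).
- spotter.tip_of(camera, name): "position" ([x, y, z] in m, in world coordinates, good to about 4 mm: a listed point, or the origin of a listed thing).
The state is a dict: "time_s": time; "joint_pos": joint angles; "qd": joint speeds; "joint_efforts": joint torques, N m; "position": TCP position; "tcp_rot": TCP orientation; "wrist_force": force on the tool from outside, world axes, zero at the start; "ft_torque": the same for the moment, N m; "finger_gap": finger opening in m; "gripper_force": force on a finger pad.
Only numpy, scipy, OpenCV 4.12 (cv2) and the standard library are available. Lean on these libraries where they do the work, as an engineer would, in place of code of your own. Each camera call takes 0.05 s, during which the arm holds its last target. There are 200 camera calls.

TASK

Lay the third course of the steel shielding wall with the two full bricks and the half brick: laid flat on top from the end stop to the open end, in the order that makes every joint lie over the middle of a brick of the course below, ending where the wall ends. Push the bricks tight against the end stop and each other so that no gap is left, faces flush with the wall, and let go. The two odd bricks (the short one and the thin one) and the things on the bench stay where they are.

Things in the scene. Friction and masses are not known exactly. Their poses are not given: they have to be found in the camera images.
- wall: fixed wall: 10 mm base plate (60 x 236 mm), on it two fixed courses of grey steel bricks, each 30 mm high, 40 mm thick, 200 mm long; top at z = 70 mm. Origin on the table under the courses' middle; y along the wall, z up, x out of its far face. Courses run from y = -100 mm (end stop) to +100 mm (open end).
- wall_stop (a point): middle of the lower edge of the place for the third course at the end stop: on the stop's face, at the height of the second course's top. The stop is a grey painted upright 50 mm wide, 14 mm thick, 100 mm high above the table. Axes as the wall's.
- wall_top (a point): centre of the second course's top face, axes as the wall's. Joints of the second course lie 40 and 120 mm from the end stop (half, full, full); the bottom course, seen from the stop, is full, full, half (joints at 80 and 160 mm), and so the third must be.
- brick_a: a full shielding brick of bare grey steel, 40 x 30 x 80 mm, about 0.75 kg; at the start it stands on end. Origin at its centre; its x axis runs along the 40 mm side, y along the 30 mm side, z along the 80 mm length (up at the start). It can be held across the 40 mm side.
- brick_b: a full shielding brick of bare grey steel, 40 x 30 x 80 mm, about 0.75 kg; at the start it stands on end. Origin at its centre; its x axis runs along the 40 mm side, y along the 30 mm side, z along the 80 mm length (up at the start). It can be held across the 40 mm side. Interchangeable with brick_a.
- half_brick: the half brick of bare grey steel, 40 x 40 mm and 30 mm high, about 0.375 kg; lies flat at the start. Origin at its centre, z axis along the 30 mm height, x and y along the equal 40 mm sides.
- short_brick: odd brick, not to be used: 40 x 30 x 60 mm, steel, standing on end (60 mm tall). Origin at its centre, z up.
- thin_brick: odd brick, not to be used: 40 x 20 x 80 mm, steel, standing on end (80 mm tall; only 20 mm along its y axis). Origin at its centre, z up.
- source_pot: round grey lidded pot behind the wall, 60 mm across, 80 mm tall with its knob. Origin under its centre. Leave alone.
- vial: small glass vial with a black cap, 24 mm across, 46 mm tall, upright among the bricks. Origin under its centre. Leave alone.
- survey_meter: yellow instrument 100 x 150 mm, 60 mm high, with a black carrying handle up to 100 mm. Origin under its centre. Leave alone.
- tip_box: orange box 85 x 120 mm, 45 mm high, with yellow pipette tips standing to 57 mm. Origin under its centre. Leave alone.

How it is judged:
At the end, for the whole second after the job is handed in: From the end stop, full, full and half brick lie flat on the second course: gap at the stop and at each joint under 2.5 mm, faces within 4 mm of the wall's, height within 3 mm, each within 0.06 rad of the wall's directions, at rest (((x of brick_a in the frame of wall between -0.004 and 0.004 m and z of brick_a in the frame of wall between 0.082 and 0.088 m and angle between the y axis of each of brick_a, brick_b and the z axis of wall, either way round below 0.06 rad and angle between the z axis of each of brick_a, brick_b and the y axis of wall, either way round below 0.06 rad and x of brick_b in the frame of wall between -0.004 and 0.004 m and z of brick_b in the frame of wall between 0.082 and 0.088 m and y of brick_a in the frame of wall between -0.0615 and -0.0575 m and y of brick_b in the frame of wall above 0 m and distance between brick_a and brick_b below 0.0825 m and distance between brick_b and half_brick below 0.0625 m) or (x of brick_b in the frame of wall between -0.004 and 0.004 m and z of brick_b in the frame of wall between 0.082 and 0.088 m and angle between the y axis of each of brick_b, brick_a and the z axis of wall, either way round below 0.06 rad and angle between the z axis of each of brick_b, brick_a and the y axis of wall, either way round below 0.06 rad and x of brick_a in the frame of wall between -0.004 and 0.004 m and z of brick_a in the frame of wall between 0.082 and 0.088 m and y of brick_b in the frame of wall between -0.0615 and -0.0575 m and y of brick_a in the frame of wall above 0 m and distance between brick_b and brick_a below 0.0825 m and distance between brick_a and half_brick below 0.0625 m)) and x of half_brick in the frame of wall between -0.004 and 0.004 m and z of half_brick in the frame of wall between 0.082 and 0.088 m and y of half_brick in the frame of wall above 0.07 m and angle between the z axis of half_brick and the z axis of wall, either way round below 0.06 rad and (angle between the x axis of half_brick and the x axis of wall, either way round below 0.06 rad or angle between the y axis of half_brick and the x axis of wall, either way round below 0.06 rad) and linear speed of each of brick_a, brick_b, half_brick below 0.01 m/s); the robot touches nothing.
It fails at once if an odd brick, the pot, the vial, the survey meter or the tip box is displaced by more than 20 mm (distance of any of short_brick, thin_brick, source_pot, vial, survey_meter, tip_box from where it was at the start of the episode above 0.02 m).
It also fails if it takes over 72 s, if anything falls off the work surface, if the arm or the gripper's body presses on something with over 40 N, if the wrist force passes 120 N, or if a joint passes its speed limit or range.

## Working session

There is one attempt and no reset: what is moved stays moved. The work goes in short steps, each a Python script; the robot and the scene stay as the last script left them, time stands still between calls to the robot, and variables do not carry over. Pictures are saved under pics/ and viewed, at most 10 in all, crops included, and the job is handed in when it is done.

```bash
ls; mkdir -p pics
python3 - <<'E'
from rig import arm, telemetry, viewer, finish_job, spotter
import cv2, numpy as np
ims=[]
for c in ("scene","top"):
    p,d=viewer.camera(c); ims.append(p); 
    cv2.imwrite(f"pics/{c}0.png",p[:,:,::-1]); np.save(f"{c}0.npy",d)
    pr=viewer.camera_params(c); print(c,pr["K"].round(1).tolist(),pr["position"],np.round(pr["rotation"],3).tolist())
    for n in ["wall","brick_a","half_brick","short_brick","thin_brick","vial","source_pot","survey_meter","tip_box"]:
        print(n,[(np.round(r["position"],3).tolist(),round(r["score"],2)) for r in spotter.spot_in(c,n)][:4])
    for n in ["wall_stop","wall_top"]:
        print(n,[(np.round(r["position"],3).tolist(),round(r["score"],2)) for r in spotter.tip_of(c,n)][:4])
print(telemetry.sense()); print(viewer.camera_params("wrist"))
E
```

```text
pics
rig.py
scene [[548.2, 0.0, 325.0], [0.0, 548.2, 230.8], [0.0, 0.0, 1.0]] [ 0.91901054 -0.65385729  0.87154073] [[0.85, 0.41, -0.332], [0.527, -0.676, 0.516], [-0.013, -0.613, -0.79]]
wall [([0.613, 0.119, 0.068], 0.78), ([0.752, -0.111, 0.062], 0.38)]
brick_a [([0.588, -0.316, 0.066], 0.83), ([0.433, -0.143, 0.054], 0.61)]
half_brick [([0.594, -0.145, 0.033], 0.67), ([0.743, 0.135, 0.055], 0.35)]
short_brick [([0.463, -0.324, 0.049], 0.76), ([0.435, 0.04, 0.054], 0.64)]
thin_brick [([0.431, 0.038, 0.05], 0.58)]
vial [([0.509, -0.22, 0.037], 0.64)]
source_pot [([0.742, 0.134, 0.05], 0.75)]
survey_meter [([0.754, -0.108, 0.06], 0.58)]
tip_box [([0.573, -0.481, 0.045], 0.62)]
wall_stop [([0.617, 0.071, 0.073], 0.82)]
wall_top []
top [[442.4, 0.0, 310.2], [0.0, 442.4, 239.1], [0.0, 0.0, 1.0]] [ 0.41211913 -0.14120538  1.07918957] [[-0.014, -0.981, 0.191], [-1.0, 0.012, -0.011], [0.009, -0.191, -0.982]]
wall [([0.593, 0.149, 0.069], 0.74)]
brick_a [([0.578, -0.303, 0.075], 0.63), ([0.422, -0.137, 0.076], 0.58)]
half_brick [([0.593, -0.142, 0.029], 0.79)]
short_brick [([0.454, -0.317,
[... 1089 characters left out ...]
ist_force': array([-0.19376107,  0.2098328 , -0.22583053]), 'ft_torque': array([ 0.00952317, -0.02175101,  0.01140978]), 'gripper_force': 0.0, 'finger_gap': 0.08521888301255491}
{'K': array([[355.32674363,   0.        , 316.86669295],
       [  0.        , 355.32674363, 241.36613563],
       [  0.        ,   0.        ,   1.        ]]), 'tool_from_camera': array([[-2.09996914e-04, -9.46451232e-01, -3.22846745e-01,
         8.34033962e-02],
       [ 9.99999946e-01, -2.79984599e-04,  1.70343567e-04,
        -5.21498895e-04],
       [-2.51613995e-04, -3.22846692e-01,  9.46451240e-01,
        -1.43056172e-01],
       [ 0.00000000e+00,  0.00000000e+00,  0.00000000e+00,
         1.00000000e+00]])}
```

View pics/scene0.png

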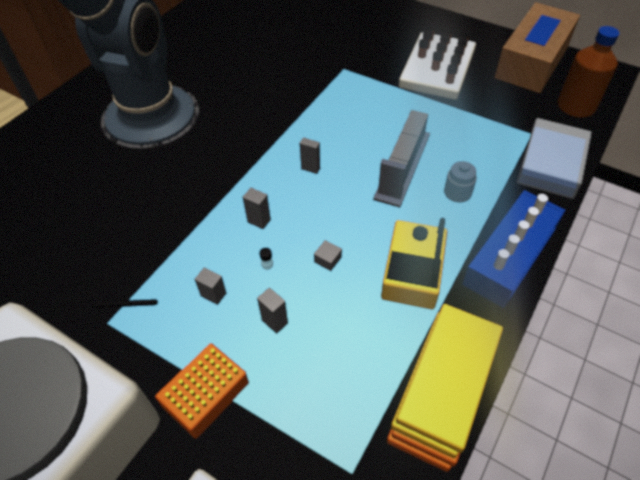

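View pics/top0.png

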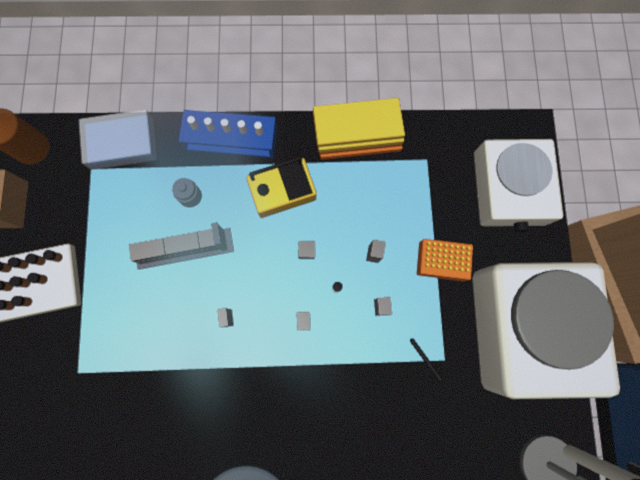

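```bash
cat > cloud.py <<'E'
import numpy as np, cv2
from rig import viewer
def cloud(c,d):
    pr=viewer.camera_params(c);K=pr["K"];v,u=np.mgrid[:480,:640]
    P=np.stack([(u-K[0,2])/K[0,0]*d,(v-K[1,2])/K[1,1]*d,d],-1)
    return P@np.array(pr["rotation"]).T+pr["position"]
def topface(P,ok,xy,r,z0,z1):
    m=ok&(np.hypot(P[...,0]-xy[0],P[...,1]-xy[1])<r)&(P[...,2]>z0)&(P[...,2]<z1)
    q=P[m]; 
    return q,m
def rect(q):
    (c,s,a)=cv2.minAreaRect((q[:,:2]*1000).astype(np.float32)); return np.round(c,1),np.round(s,1),round(a,1),len(q),round(np.median(q[:,2])*1000,1)
E
python3 - <<'E'
from cloud import *
for c in("top","scene"):
    d=np.load(c+"0.npy");P=cloud(c,d)
    for n,xy,r,z0,z1 in [("A",(.583,-.31),.045,.07,.1),("B",(.425,-.14),.045,.07,.1),("half",(.593,-.143),.05,.022,.04),("short",(.457,-.32),.045,.052,.075),("thin",(.432,.04),.045,.07,.1),("wall",(.604,.165),.16,.06,.078),("stop",(.62,.07),.08,.09,.11),("vial",(.503,-.212),.03,.038,.055)]:
        q,m=topface(P,d>0,xy,r,z0,z1); print(c,n,rect(q) if len(q)>4 else None)
E
```

```text
top A (array([ 581.6, -307.2]), array([30.3, 41.1]), 77.5, 245, np.float64(80.9))
top B (array([ 421.5, -134.9]), array([28.9, 39.4]), 89.3, 248, np.float64(81.1))
top half (array([ 591.8, -142.8]), array([38.5, 41. ]), 88.4, 267, np.float64(31.0))
top short (array([ 452.1, -319.8]), array([39.4, 30.5]), 4.5, 238, np.float64(61.1))
top thin (array([431.8,  44.3]), array([39.7, 19.8]), 7.4, 179, np.float64(80.8))
top wall (array([667.4, 168.7]), array([180.3, 214. ]), 8.7, 1849, np.float64(70.1))
top stop (array([618.3,  60.5]), array([49.4, 14.5]), 10.1, 151, np.float64(100.5))
top vial (array([ 499.6, -214.7]), array([21.4, 21.5]), 87.3, 81, np.float64(46.7))
scene A (array([ 585.6, -306.7]), array([31.4, 41.3]), 77.5, 440, np.float64(79.8))
scene B (array([ 425.8, -133.8]), array([42.3, 32.2]), 0.9, 319, np.float64(79.6))
scene half (array([ 595.6, -142.7]), array([42. , 42.4]), 89.3, 415, np.float64(29.8))
scene short (array([ 456.3, -318.7]), array([42.1, 31.6]), 3.0, 380, np.float64(59.9))
scene thin (array([435.4,  44.7]), array([41.6, 23.9]), 6.9, 188, np.float64(79.1))
scene wall (array([670. , 171.4]), array([178.1, 218.8]), 9.1, 1586, np.float64(69.1))
scene stop (array([621.6,  62.2]), array([50. , 18.9]), 10.1, 214, np.float64(98.9))
scene vial (array([ 504.3, -214.3]), array([22.3, 22.2]), 28.4, 125, np.float64(45.7))
```

The standing blocks are brick A (top-view pixel ~376,250), B (303,321), the short brick (384,306) and the thin brick (225,317). The half brick is at (307,250) and the wall at (178,245), with its stop on the right at (219,238). Depth gives clean footprints that agree with the networks. Next I'll check which tilted grasps are reachable.

```bash
cat > h.py <<'E'
import numpy as np
from rig import arm, telemetry, viewer, spotter
def R(phi,th,s=1):
    "tool z tilted th deg from down toward heading phi deg; tool y horizontal, sign s"
    p,t=np.radians([phi,th]); z=np.array([np.sin(t)*np.cos(p),np.sin(t)*np.sin(p),-np.cos(t)])
    y=s*np.array([-np.sin(p),np.cos(p),0]); return np.stack([np.cross(y,z),y,z],1)
WX=np.array([np.cos(np.radians(10)),np.sin(np.radians(10)),0]); WY=np.array([-WX[1],WX[0],0])
E
python3 - <<'E'
from h import *
W=np.array([.601,.1664,0])
def ok(p,r): return arm.inverse_kinematics(p,r) is not None
for s in(1,-1):
  for th in(45,60,70,80,90):
    o=[]
    for nm,c,phi in[("A",(.5835,-.307,.04),77.5),("A-",(.5835,-.307,.04),-102.5),("B",(.4237,-.1345,.04),90),("B-",(.4237,-.1345,.04),-90)]:
        r=R(phi,th,s); p=np.array(c)
        o.append((nm,ok(p,r),ok(p-.1*r[:,2],r),ok(p+[0,0,.15],r)))
    t=90-th
    r=R(-80,t,s); o.append(("pl",)+tuple(ok(W+WY*y+[0,0,z],r) for y in(-.06,.02,.08) for z in(.075,.2)))
    print(s,th,o)
E
```

```text
1 45 [('A', True, True, True), ('A-', True, True, True), ('B', True, True, True), ('B-', True, True, True), ('pl', True, True, True, True, True, True)]
1 60 [('A', True, True, True), ('A-', True, True, True), ('B', True, True, True), ('B-', True, True, True), ('pl', True, True, True, True, True, True)]
1 70 [('A', True, True, True), ('A-', True, True, True), ('B', True, True, True), ('B-', True, True, True), ('pl', True, True, True, True, True, True)]
1 80 [('A', True, True, True), ('A-', True, True, True), ('B', True, True, True), ('B-', True, True, True), ('pl', True, True, True, True, True, True)]
1 90 [('A', True, True, True), ('A-', True, True, True), ('B', True, True, True), ('B-', True, True, True), ('pl', True, True, True, True, True, True)]
-1 45 [('A', True, True, True), ('A-', True, True, True), ('B', True, True, True), ('B-', True, True, True), ('pl', True, True, True, True, True, True)]
-1 60 [('A', True, True, True), ('A-', True, True, True), ('B', True, True, True), ('B-', True, True, True), ('pl', True, True, True, True, True, True)]
-1 70 [('A', True, True, True), ('A-', True, True, True), ('B', True, True, True), ('B-', True, True, True), ('pl', True, True, True, True, True, True)]
-1 80 [('A', True, True, True), ('A-', True, True, True), ('B', True, True, True), ('B-', True, True, True), ('pl', True, True, True, True, True, True)]
-1 90 [('A', True, True, True), ('A-', True, True, True), ('B', True, True, True), ('B-', True, True, True), ('pl', True, True, True, True, True, True)]
```

Run:
```python
from h import *; from cloud import *
W=np.array([.601,.1664,0])
best=None
for s in(1,-1):
    r=R(-80,0,s); q=arm.inverse_kinematics(W+[0,0,.28],r); d=abs(q-telemetry.sense()["joint_pos"]).max(); print(s,d,q.round(2))
    if best is None or d<best[0]: best=(d,s)
arm.movep(W+[0,0,.28],R(-80,0,best[1])); arm.sleep(.3)
S=telemetry.sense(); p,d=viewer.camera("wrist"); pr=viewer.camera_params("wrist")
cv2.imwrite("pics/w1.png",p[:,:,::-1])
K=pr["K"];v,u=np.mgrid[:480,:640];d=d.astype(float)
P=np.stack([(u-K[0,2])/K[0,0]*d,(v-K[1,2])/K[1,1]*d,d],-1); T=pr["tool_from_camera"]
P=(P@T[:3,:3].T+T[:3,3])@S["tcp_rot"].T+S["position"]; ok=d>0
def stopwall(P,ok,tag):
    m=ok&(P[...,2]>.062)&(P[...,2]<.078)
    L=(P-W)@np.stack([WX,WY,[0,0,1]],1)
    q=P[m&(abs(L[...,0])<.04)&(abs(L[...,1])<.13)]; print(tag,"wall",rect(q))
    q=P[ok&(P[...,2]>.09)&(P[...,2]<.11)&(abs(L[...,0])<.05)&(abs(L[...,1]+.107)<.03)]; print(tag,"stop",rect(q))
stopwall(P,ok,"wrist")
for c in("top","scene"):
    D=np.load(c+"0.npy"); stopwall(cloud(c,D),D>0,c)
print(S["time_s"],S["joint_pos"].round(2))
```

```text
1 1.0733993599762652 [ 0.4   0.58 -1.12  1.56  0.53  1.34 -0.61]
-1 2.586943373924541 [ 0.42  0.61 -1.18  1.56  0.57  1.36  2.5 ]
wrist wall (array([599.9, 167.1]), array([ 49.4, 200.5]), 10.7, 7827, np.float64(70.2))
wrist stop (array([619.6,  63.2]), array([49.9, 15.1]), 9.6, 809, np.float64(100.2))
top wall (array([598., 158.]), array([ 48.7, 213.9]), 11.2, 1503, np.float64(70.3))
top stop (array([618.3,  60.5]), array([49.4, 14.5]), 10.1, 151, np.float64(100.5))
scene wall (array([606.4, 161.2]), array([ 49.2, 218.8]), 9.1, 1179, np.float64(69.4))
scene stop (array([621.6,  62.2]), array([50. , 18.9]), 10.1, 214, np.float64(98.9))
4.7833 [ 0.4   0.58 -1.12  1.56  0.53  1.34 -0.61]
```

View pics/w1.png

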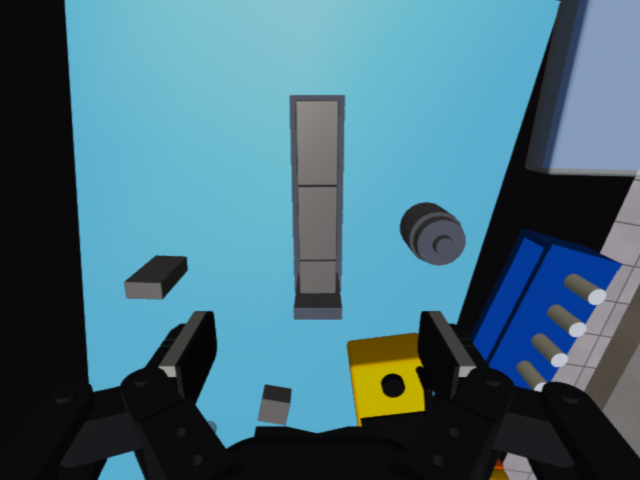

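The wrist view shows the wall (columns 296–340, rows 98–300) with the stop at the bottom and its joints at rows 185 and 260, as expected. Now I'll fit the top face precisely.

```bash
cat >> cloud.py <<'E'
def wcloud(S,d):
    pr=viewer.camera_params("wrist");K=pr["K"];v,u=np.mgrid[:480,:640];d=d.astype(float);T=pr["tool_from_camera"]
    P=np.stack([(u-K[0,2])/K[0,0]*d,(v-K[1,2])/K[1,1]*d,d],-1)
    return (P@T[:3,:3].T+T[:3,3])@S["tcp_rot"].T+S["position"]
def edges(P,ok,W,WX,WY,z,y0,y1,n=12):
    "mid-line and width of a face band at height z, in nominal wall coords (mm): slope, mid at y=0, width"
    L=(P-W)@np.stack([WX,WY,[0,0,1]],1); q=L[ok&(abs(L[...,2]-z)<.005)&(abs(L[...,0])<.035)&(L[...,1]>y0)&(L[...,1]<y1)]
    b=np.linspace(y0,y1,n+1); lo,hi,yc=[],[],[]
    for i in range(n):
        x=q[(q[:,1]>=b[i])&(q[:,1]<b[i+1]),0]
        if len(x)>5: lo.append(x.min());hi.append(x.max());yc.append((b[i]+b[i+1])/2)
    lo,hi,yc=map(np.array,(lo,hi,yc)); f=np.polyfit(yc,(lo+hi)/2,1)
    return round(f[0],4),round(f[1]*1e3,2),round(np.median(hi-lo)*1e3,2),(q[:,1].min()*1e3).round(1),(q[:,1].max()*1e3).round(1)
E
python3 - <<'E'
from h import *; from cloud import *
W=np.array([.601,.1664,0]);S=telemetry.sense(); p,d=viewer.camera("wrist");P=wcloud(S,d)
print("wrist",edges(P,d>0,W,WX,WY,.07,-.085,.09),edges(P,d>0,W,WX,WY,.07,-.13,.13)[3:])
for c in("top","scene"):
    D=np.load(c+"0.npy");Q=cloud(c,D); print(c,edges(Q,D>0,W,WX,WY,.07,-.085,.09),edges(Q,D>0,W,WX,WY,.07,-.13,.13)[3:])
E
```

```text
wrist (np.float64(-0.0023), np.float64(-0.03), np.float64(39.27), np.float64(-85.0), np.float64(89.9)) (np.float64(-99.4), np.float64(100.4))
top (np.float64(-0.004), np.float64(-1.72), np.float64(39.79), np.float64(-84.8), np.float64(90.0)) (np.float64(-114.4), np.float64(99.2))
scene (np.float64(-0.0031), np.float64(2.08), np.float64(39.89), np.float64(-71.2), np.float64(90.0)) (np.float64(-115.1), np.float64(103.3))
```

```bash
sed -i 's/radians(10)/radians(10.15)/g' h.py
cat >> h.py <<'E'
W=np.array([.601,.1664,0]); TH=60; PHI=-79.85
from rig import arm
def st(t=""):
    S=telemetry.sense(); print(t,round(S["time_s"],1),S["position"].round(4),"F",S["wrist_force"].round(1),"gap",round(S["finger_gap"],4),"g",round(S["gripper_force"],1)); return S
def pick_brick(c,phi,high=.15):
    r=R(phi,TH,-1); h=np.array([np.cos(np.radians(phi)),np.sin(np.radians(phi)),0])
    p=np.array([c[0],c[1],.028])+.014*h; pre=p-.1*r[:,2]
    arm.movep(pre+[0,0,high],r); arm.move_l(pre,feed=.25); arm.move_l(p,feed=.12); st("at")
    arm.command_gripper(.0,90); st("grip"); arm.move_l(p+[0,0,.2],feed=.2); st("up")
def wp(y,z,x=0): return W+WX*x+WY*y+[0,0,z]
E
python3 - <<'E'
from h import *
arm.command_gripper(.085,90)
pick_brick((.5835,-.307),77.5)
arm.movep(wp(-.053-.012,.19),R(PHI,30,1)); st("over")
import cv2; p,d=viewer.camera("scene"); cv2.imwrite("pics/s2.png",cv2.resize(p[60:340,200:560,::-1],None,fx=2,fy=2));
E
```

```text
at 8.9 [ 0.5869 -0.2945  0.0284] F [-0.1 -0.5  0.2] gap 0.0852 g 0.0
grip 9.3 [ 0.5866 -0.2938  0.0283] F [-1.3 -1.4  2.4] gap 0.0388 g 91.8
up 10.5 [ 0.5857 -0.2935  0.2255] F [-0.5 -0.  -8.2] gap 0.0387 g 91.5
over 12.1 [0.6122 0.1005 0.1888] F [-0.  -1.9 -8.7] gap 0.0388 g 91.4
```

View pics/s2.png

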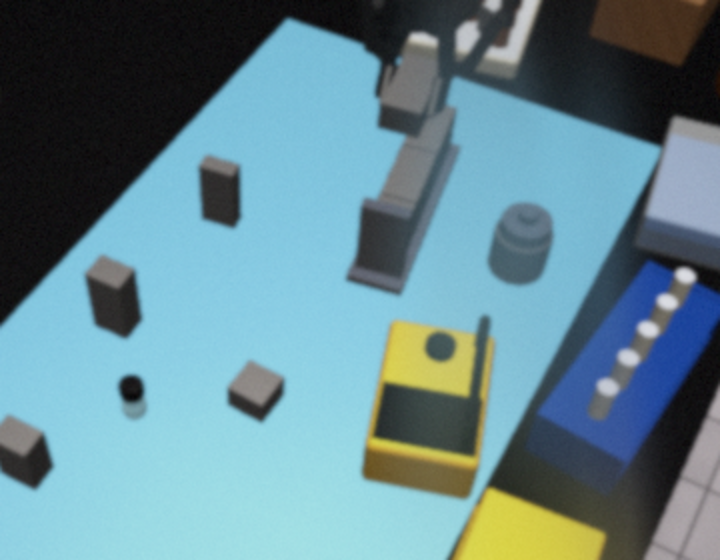

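The picture shows brick A held level over the wall at crop pixel (410,90), with the other objects undisturbed. Lowering it and pushing it against the stop.

```bash
cat >> h.py <<'E'
def seat(push=12,stroke=.016,z1=.066):
    S=telemetry.sense(); p=S["position"].copy()
    arm.move_l([p[0],p[1],.08],feed=.1); print(arm.move_l([p[0],p[1],z1],feed=.02,until_force=6)); S=st("down")
    p=S["position"]+[0,0,.0007]; arm.move_l(p,feed=.02); st("ease")
    print(arm.move_l(p-WY*stroke,feed=.02,until_force=push)); S=st("push")
    print("wall coords TCP",((S["position"]-W)@np.stack([WX,WY,[0,0,1]],1)).round(4)); return S
E
python3 - <<'E'
from h import *
seat()
E
```

```text
True
down 13.8 [0.6126 0.0999 0.0728] F [-1.   0.6  6.6] gap 0.0387 g 92.8
ease 14.2 [0.6125 0.0999 0.073 ] F [-1.   1.2 -4.9] gap 0.0388 g 91.8
True
push 14.7 [0.6128 0.0971 0.0729] F [-0.3  2.1  1.5] gap 0.0388 g 92.7
wall coords TCP [-0.0006 -0.0703  0.0729]
```

Run:
```python
from h import *
for k in range(2):
    p=telemetry.sense()["position"]; print(arm.move_l(p-WY*.008,feed=.015,until_force=15)); S=st("push")
    print(((S["position"]-W)@np.stack([WX,WY,[0,0,1]],1)).round(4))
    if S["wrist_force"][1]>8: break
```

```text
False
push 15.4 [0.6126 0.0972 0.0732] F [-5.5 14.6  3.4] gap 0.0389 g 93.3
[-0.0007 -0.0702  0.0732]
```

```bash
cat >> h.py <<'E'
def release():
    S=telemetry.sense(); arm.move_l(S["position"]-[0,0,.0],feed=.02); arm.command_gripper(.08); S=st("open")
    arm.move_l(S["position"]-.12*S["tcp_rot"][:,2],feed=.25); st("away")
def check(name):
    from cloud import cloud,wcloud,edges
    import cv2
    p,d=viewer.camera("scene"); P=cloud("scene",d); p2,d2=viewer.camera("top"); P2=cloud("top",d2)
    cv2.imwrite(f"pics/{name}.png",np.hstack([cv2.resize(p[90:220,360:460,::-1],None,fx=4,fy=4),cv2.resize(p2[200:290,110:250,::-1],None,fx=3,fy=3)[:520] if 0 else cv2.copyMakeBorder(cv2.resize(p2[215:280,120:240,::-1],None,fx=3.3,fy=3.3),0,520-214,0,0,cv2.BORDER_CONSTANT)]))
    for c,Q,dd in(("scene",P,d),("top",P2,d2)):
        for z,y0,y1 in((.1,-.095,.1),(.07,-.09,.098)):
            try: print(c,z,edges(Q,dd>0,W,WX,WY,z,y0,y1))
            except Exception as e: print(c,z,e)
E
python3 - <<'E'
from h import *
release(); r=R(90,TH,-1)
arm.movep(np.array([.4237,-.1345,.028])+[0,.014,0]-.1*r[:,2]+[0,0,.15],r)
st("pre"); check("a3")
E
```

```text
open 16.5 [0.6127 0.0969 0.0733] F [-0.6 -0.1  0.5] gap 0.0799 g 0.0
away 17.1 [0.6026 0.1538 0.177 ] F [ 1.5 -0.5 -0.1] gap 0.0799 g 0.0
pre 18.7 [ 0.4239 -0.2056  0.228 ] F [0.4 0.2 0.4] gap 0.08 g 0.0
scene 0.1 (np.float64(-0.0007), np.float64(0.96), np.float64(39.56), np.float64(-95.0), np.float64(-16.7))
scene 0.07 (np.float64(-0.178), np.float64(13.03), np.float64(39.29), np.float64(-66.1), np.float64(97.8))
top 0.1 (np.float64(0.0062), np.float64(-2.4), np.float64(40.33), np.float64(-94.8), np.float64(-19.6))
top 0.07 (np.float64(0.0324), np.float64(-3.66), np.float64(39.89), np.float64(-88.9), np.float64(97.9))
```

View pics/a3.png

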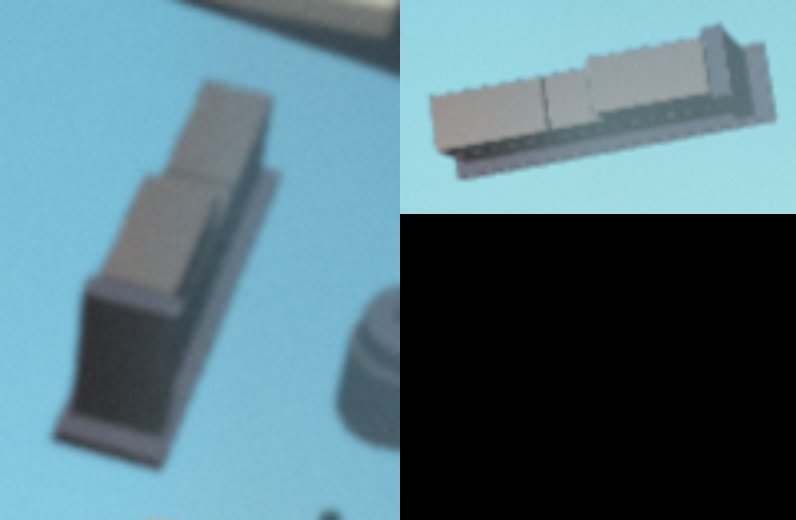

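Brick A lies flat and tight at the stop (left panel 150,240; right panel 650,75), about 0.9 mm off in x. Next is brick B.

```bash
cat >> h.py <<'E'
def pushy(n=3,stroke=.008,lim=15):
    for k in range(n):
        p=telemetry.sense()["position"]; arm.move_l(p-WY*stroke,feed=.015,until_force=lim); S=st("push")
        print(((S["position"]-W)@np.stack([WX,WY,[0,0,1]],1)).round(4))
        if S["wrist_force"]@WY>8: break
E
python3 - <<'E'
from h import *
arm.command_gripper(.085,90)
pick_brick((.4237,-.1345),89.7)
arm.movep(wp(.016,.19,.0007),R(PHI,30,1)); st("over")
seat(); pushy()
E
```

```text
at 21.0 [ 0.4243 -0.1213  0.0282] F [0.5 0.5 0.3] gap 0.0852 g 0.0
grip 21.5 [ 0.4237 -0.1207  0.0284] F [-2.3 -3.6  3.6] gap 0.0388 g 90.9
up 22.7 [ 0.423  -0.1206  0.2265] F [-0.2 -0.8 -8.1] gap 0.0389 g 90.5
over 24.3 [0.5987 0.1798 0.1886] F [ 1.  -0.9 -7.8] gap 0.0386 g 91.1
True
down 26.0 [0.5989 0.1799 0.0735] F [-1.1 -1.1  7.2] gap 0.0389 g 92.3
ease 26.3 [0.5987 0.1798 0.0737] F [ 1.   1.4 -5.9] gap 0.0386 g 91.3
True
push 26.9 [0.5991 0.1761 0.0736] F [-0.5  2.9  1.3] gap 0.0385 g 92.1
wall coords TCP [-0.0002  0.0099  0.0736]
push 27.6 [0.5989 0.1763 0.0739] F [-2.7 14.2  1.8] gap 0.0387 g 92.2
[-0.0003  0.0101  0.0739]
```

Run:
```python
from h import *
release()
arm.command_gripper(.085,90)
r=R(-91.2,0,1); c=np.array([.5937,-.1427,.003])
arm.movep(c+[0,0,.2],r); arm.move_l(c+[0,0,.05],feed=.25); arm.move_l(c,feed=.08); st("at")
arm.command_gripper(0,90); st("grip"); arm.move_l(c+[0,0,.2],feed=.2); st("up")
arm.movep(wp(.087,.19,.0005),R(PHI,0,1)); st("over")
S=seat(z1=.06); pushy()
```

```text
open 28.6 [0.5989 0.176  0.0739] F [0.4 0.2 0.7] gap 0.0799 g 0.0
away 29.3 [0.5889 0.2328 0.1776] F [ 0.1 -0.7 -0.2] gap 0.0796 g 0.0
at 32.5 [ 0.594  -0.1425  0.0031] F [-0.5  0.1  0.2] gap 0.0851 g 0.0
grip 33.0 [ 0.5942 -0.1427  0.0037] F [-0.1  0.6  5.9] gap 0.0382 g 92.1
up 34.1 [ 0.5926 -0.1429  0.2014] F [ 0.1  0.1 -3. ] gap 0.0386 g 91.0
over 35.6 [0.5873 0.2499 0.1896] F [ 0.3 -0.2 -4.3] gap 0.0386 g 91.0
True
down 37.3 [0.5875 0.25   0.0737] F [-0.  -0.5  5.7] gap 0.0383 g 91.8
ease 37.6 [0.5872 0.2497 0.0738] F [-0.1  0.2 -1.6] gap 0.0386 g 91.3
True
push 38.1 [0.587  0.2462 0.0739] F [0.4 1.6 1.4] gap 0.0384 g 92.1
wall coords TCP [0.0003 0.081  0.0739]
push 38.5 [0.5867 0.2463 0.074 ] F [-0.5 -0.6  1.5] gap 0.0385 g 92.3
[0.     0.0812 0.074 ]
push 39.0 [0.5864 0.2466 0.0742] F [-0.3  0.4  1.9] gap 0.0384 g 92.3
[-0.0002  0.0815  0.0742]
push 39.5 [0.5863 0.2468 0.0744] F [-0.   0.4  2.3] gap 0.0384 g 92.1
[-0.0003  0.0817  0.0744]
```

Run:
```python
from h import *
release(); check("a4")
arm.command_gripper(0,30)
arm.movep(wp(.13,.17),R(PHI,0,1)); arm.move_l(wp(.13,.082),feed=.2)
print(arm.move_l(wp(.098,.082),feed=.03,until_force=15)); S=st("endpush"); print(((S["position"]-W)@WY).round(4))
p=S["position"]; print(arm.move_l(p-WY*.006,feed=.015,until_force=25)); S=st("endpush2"); print(((S["position"]-W)@WY).round(4))
arm.move_l(S["position"]+WY*.03,feed=.1); arm.move_l(wp(.13,.25),feed=.25); 
arm.movep(W+[0,0,.3],R(PHI,0,1)); arm.sleep(.3)
from cloud import *
S=telemetry.sense(); p,d=viewer.camera("wrist");P=wcloud(S,d); cv2.imwrite("pics/w5.png",p[:,:,::-1])
for y in((-.097,-.022),(-.018,.058),(.062,.098),(-.13,.13)):
    print(y,edges(P,d>0,W,WX,WY,.1,*y))
st()
```

```text
open 40.2 [0.5863 0.2466 0.0743] F [-0.5 -0.3 -0.7] gap 0.08 g 0.0
away 40.8 [0.5869 0.2413 0.194 ] F [ 0.1 -0.9 -1.6] gap 0.0799 g 0.0
scene 0.1 (np.float64(-0.0011), np.float64(1.05), np.float64(39.62), np.float64(-94.8), np.float64(99.9))
scene 0.07 (np.float64(-0.0042), np.float64(21.1), np.float64(1.63), np.float64(-67.4), np.float64(96.4))
top 0.1 (np.float64(0.0372), np.float64(-1.24), np.float64(40.17), np.float64(-94.8), np.float64(81.9))
top 0.07 expected non-empty vector for x
True
endpush 43.4 [0.581  0.2775 0.0827] F [ 1.   1.  -0.1] gap 0.0004 g 0.8
0.1129
False
endpush2 43.9 [0.5811 0.2772 0.0835] F [ 0.2 10.5 -3.7] gap -0.0 g 5.3
0.1125
(-0.097, -0.022) (np.float64(-0.0043), np.float64(-1.28), np.float64(38.93), np.float64(-96.7), np.float64(-22.1))
(-0.018, 0.058) (np.float64(-0.0039), np.float64(-0.86), np.float64(39.15), np.float64(-17.8), np.float64(58.0))
(0.062, 0.098) (np.float64(-0.0193), np.float64(0.79), np.float64(39.11), np.float64(62.1), np.float64(98.0))
(-0.13, 0.13) (np.float64(-0.0024), np.float64(-0.86), np.float64(39.57), np.float64(-106.2), np.float64(101.4))
 46.2 [0.6005 0.1674 0.2997] F [ 0.4 -0.5 -0.1] gap -0.0002 g 0.0
```

Run:
```python
import cv2,numpy as np
a=cv2.imread("pics/w5.png")[60:330,230:410]; b=cv2.imread("pics/a4.png")[:520,:400]
a=cv2.resize(a,None,fx=2.2,fy=2.2)[:594]; b=cv2.copyMakeBorder(b,0,594-520,0,0,cv2.BORDER_CONSTANT)
cv2.imwrite("pics/v5.png",np.hstack([a,b])[:,:800])
```

```text
(no output)
```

View pics/v5.png

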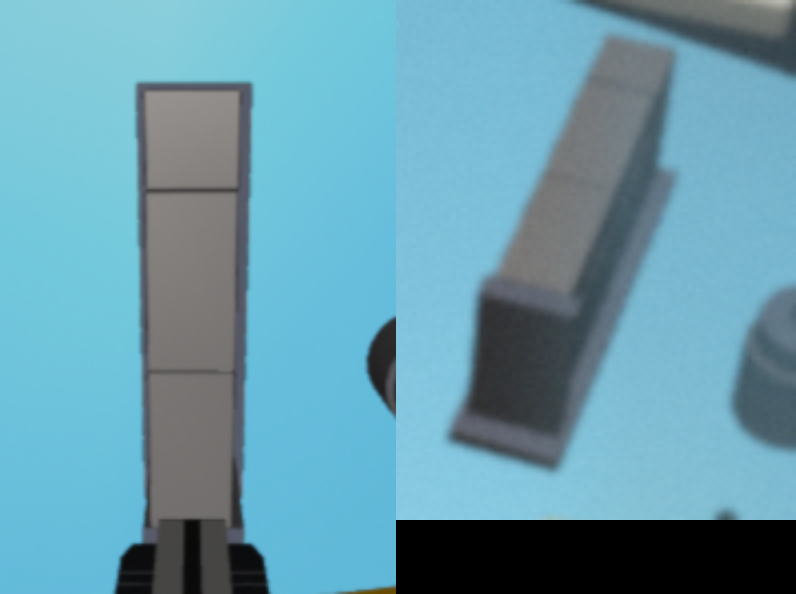

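The wrist view shows three bricks in line with hairline joints at rows 190 and 371 and the end flush at row 90. The course ends within about 1 mm of the wall's end, the x offsets are about 1 mm, and the firm end push moved nothing. Handing in.

```bash
python3 -c "
from rig import finish_job
print(finish_job())"
```

```text
the job is handed in; nothing more can be done
None
```

The third course is laid full, full, half from the end stop, tight and flush to about 1 mm by the camera measurements, with the gripper clear and the job handed in at about 46 s; the hand-in call returned no verdict.

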